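# Stand the tipped varnish bottle back in its place in the caddy

## Robot

A 6-joint arm with a two-finger parallel gripper is mounted at the origin on the work surface. World frame = base frame: x ahead of the robot, y to its left, z up, the work surface at z = 0. Lengths are in m, angles in degrees, forces in N, time in s.
With the tool pointing down it reaches from about 0.4 to 0.825 m from the base axis. Payload 7 kg.
Tool frame: the origin (TCP) lies at the very end of the fingers, on their centre line; the grasp point (between the pads) lies 19 mm behind it (ctrl.grasp_offset is the distance from the TCP to the grasp point, in m); z points along the fingers, y is the line along which they close (so a half turn about z gives the same grasp; the last joint's range is limited). The gripper opens to 88 mm and grips with 3 to 60 N. Pads are 19 mm wide; open, the fingers measure 130 mm over their backs; the gripper's body (78 mm by 193 mm) begins 47 mm behind the grasp point.
Start: joints at [-50.758, 20.546, 0.682, 0, -70.136, -16.507], TCP at [0.261, -0.623, 0.227] pointing down, gripper open.
Joint ranges: [-176.03, 176.03], [-82.01, 121.73], [-58.28, 71.71], [-173.87, 95.51], [-174.79, -0.11], [-173.66, 173.66]. Speed limits (degrees/s): [136.94, 136.94, 172.46, 180, 180, 180].

## Interface

Orientations are given as [roll, pitch, yaw] about the fixed x, y, z axes, in that order (R = Rz(yaw) Ry(pitch) Rx(roll)).
In Python, from plant import ctrl gives the robot as it stands. The module is installed in compiled form; this text tells all that it offers.
- The arm moves only by the tool jog_arm, never from a script. Its argument "plan" is a list that holds one entry, the list of rows, each a list of 7 numbers: the opening, from 0 (shut) to 1 (fully open), then the shift along the tool's x, y, z in m, then the turn, a rotation vector about the tool's x, y, z in degrees. A call has 1 to 20 rows; each row is the pose to reach, as a shift and turn from the pose commanded when the call began, along the tool's axes at that moment; what a row does not reach only later rows make up. A row lasts 1/8 s, in which the tool goes at most 62.5 mm and 10.7 degrees, less where a joint would pass 70% of its speed; a pose out of reach is approached as far as the arm can. A call with a gripper value outside its range is refused whole. The fingers move at their own pace and stop on an object; the grip force is fixed at half the most. Time passes only in rows, so rows that repeat a pose let the fingers close. It gives the time, the measured TCP pose, the force, the opening and the grip force at its end, in the units of the state.
- ctrl.get_obs(): the state, without advancing time (a new reading comes with each control period).
- ctrl.snapshot(name): name is "scene" or "side" or "wrist"; returns a dict with "image" (420x560x3 uint8, red, green, blue), "vertical_fov" (degrees; the focal length in pixels is half the picture's height over the tangent of half this angle, whatever the lens; pixels are square), "cx", "cy" (the principal point, pixels), "R" (3x3) and "t" (3): a world point X has camera coordinates R X + t; the wrist camera has in their place "T_tool_cam" (4x4, takes a point from camera to tool coordinates, whose origin is the TCP and whose axes are the flange's). Camera axes: x right, y down, z forward; pixel columns grow to the right and rows downward; lengths in m; the calibration is good to about 2 mm. The wrist camera is an equidistant fisheye: a pixel r from the principal point sees the ray r / f radians off the axis. A picture is of the moment at which its call begins: read the wrist's pose just before it. There is no depth.
- ctrl.close_job(): hands the job in; it is judged then, once.
The state is a dict: "clock": time; "joint_pos": joint angles; "qvel": joint speeds; "tau": joint torques, N m; "tool_pos": TCP position; "orientation": TCP orientation; "force": force on the tool from outside, world axes, zero at the start; "moment": the same for the moment, N m; "opening": finger opening in m; "gripper_force": force on a finger pad.
Only numpy, scipy, OpenCV 4.12 (cv2) and the standard library are available. Lean on these libraries where they do the work, as an engineer would, in place of code of your own. Each camera call takes 0.05 s, during which the arm holds its last target. There are 200 camera calls.

## Task

The square amber varnish bottle has been knocked over on the bench. Stand it on its foot on the open bench and let go of it, then take it again from above and set it gently, upright, in the empty place of the wooden caddy, over the green disc, in line with the tins. The tins must stay standing in their places, and everything else on the bench is to be left alone.

Things in the scene. Friction and masses are not known exactly. Their poses are not given: they have to be found in the camera images.
- bottle_mid (a point): Centre (half-way up, 74 mm from the foot) of the square amber bottle, 148 mm tall, 50 x 50 mm body up to 110 mm. It starts lying on a flat side, axis 25 mm above the bench, cap roughly to the robot's right (-y). z axis from foot to cap, x and y square to the flat sides. 0.2 to 0.42 kg, centre of mass about 60 mm from the foot. The bench around it is clear.
- bottle_cap (a point): Centre of the bottle's round black cap, 34 mm in diameter, 30 mm tall (118 to 148 mm from the foot), fast on the bottle; this point is 133 mm from the foot. Below the cap is a shoulder 38 mm square (110 to 118 mm), then the 50 mm body. Axes as bottle_mid.
- lane: Wooden caddy fixed to the bench, a straight lane with four places. Origin at the centre of its underside, y along the lane, x across, z up. Outside 76 x 260 mm; inside 60 mm across, 244 mm long; floor 6 mm thick; rails and ends 8 mm thick, tops 30 mm above the bench. Places at y -90, -30, 30 and 90 mm: three hold tins, one is empty.
- coaster: Flat green disc, 48 mm in diameter and 3 mm thick, fixed on the lane's floor in the middle of the empty place. Origin at the centre of its underside, 6 mm above the bench; its top, on which the bottle's foot shall stand, is 9 mm above the bench.
- tin_a_mid (a point): Centre (half-way up) of a square tin standing loose in the lane, bare aluminium with a blue band, 50 x 50 mm and 160 mm tall with its small flat black cap (tin without cap 150 mm), the point 80 mm above its foot, z axis up. About 0.45 kg.
- tin_b_mid (a point): Centre (half-way up) of a square tin standing loose in the lane, white with a red band, 50 x 50 mm and 160 mm tall with its small flat black cap (tin without cap 150 mm), the point 80 mm above its foot, z axis up. About 0.45 kg.
- tin_c_mid (a point): Centre (half-way up) of a square tin standing loose in the lane, steel with a yellow band, 50 x 50 mm and 160 mm tall with its small flat black cap (tin without cap 150 mm), the point 80 mm above its foot, z axis up. About 0.45 kg.
- dish: Shallow aluminium dish, 110 mm across, 22 mm high, loose on the bench. Origin at the centre of its underside.
- apple: Red apple, 74 mm across, 68 mm tall, loose on the bench. Origin at the centre of its underside.
- clamp_a: Small black steel G-clamp with a brass screw, about 130 x 60 mm, 12 mm thick, lying loose. Origin under its middle.
- clamp_b: A second, like G-clamp. Origin under its middle.
Not all that is in view belongs to the job. What is shaped like the part that bears bottle_mid but purple is not meant.

How it is judged (in metres and radians):
On the way:
1. the bottle stands upright on the bench, on its foot, and nothing of the robot touches it (angle between bottle_mid's own z axis and vertical below 0.1 rad and height (world z) of bottle_mid between 0.07 and 0.078 m and linear speed of bottle below 0.03 m/s and contact force between bottle and the fingers below 0.05 N and contact force between bottle and the arm below 0.05 N), for 0.3 s.
At the end, for the whole second after the job is handed in: The bottle stands upright (within 0.06 rad) and at rest on the green disc in the lane, its axis within 15 mm of the disc's centre, let go; the three tins stand upright (within 0.08 rad), within 20 mm of where they were (horizontal distance between bottle_mid and coaster below 0.015 m and angle between bottle_mid's own z axis and vertical below 0.06 rad and height (world z) of bottle_mid between 0.079 and 0.087 m and linear speed of bottle below 0.02 m/s and angular speed of bottle below 0.2 rad/s and angle between each of tin_a_mid, tin_b_mid, tin_c_mid's own z axis and vertical below 0.08 rad and distance of each of tin_a_mid, tin_b_mid, tin_c_mid from where it was at the start of the episode below 0.02 m); the robot touches nothing.
It fails at once if a tin is tipped (more than 0.35 rad) (angle between any of tin_a_mid, tin_b_mid, tin_c_mid's own z axis and vertical above 0.35 rad).
It fails at once if the bottle is banged down on the disc (more than 60 N) (contact force between bottle and coaster above 60 N).
It fails at once if the dish, the apple or a clamp is moved (more than 30 mm) (distance of any of dish, apple, clamp_a, clamp_b from where it was at the start of the episode above 0.03 m).
It also fails if it takes over 64 s, if anything falls off the work surface, if the arm or the gripper's body presses on something with over 40 N, if the wrist force passes 120 N, or if a joint passes its speed limit or range.

## Working session

There is one attempt and no reset: what is moved stays moved. The work goes in short steps, Python scripts to look and compute and a tool call to move; the robot and the scene stay as the last step left them, time stands still between calls to the robot, and variables do not carry over. Pictures are saved under pics/ and viewed, at most 11 in all, crops included, and the job is handed in when it is done.

Besides the shell and the picture viewer there is one more tool, called after "Call:" by a JSON object that holds its "fn" and its "kwargs", one argument or row to a line. jog_arm: Moves the arm, as the interface text tells. Its arguments: {"type":"object","properties":{"plan":{"type":"array","items":{"type":"array","items":{"type":"array","items":{"type":"number"}}}}},"required":["plan"]}

```bash
mkdir -p pics; cat > h.py <<'E'
from plant import ctrl
import numpy as np, cv2, json
from scipy.spatial.transform import Rotation as Ro
def snap(n,fn):
    s=ctrl.snapshot(n); cv2.imwrite('pics/'+fn+'.png',s['image'][:,:,::-1])
    d={k:np.array(v).tolist() for k,v in s.items() if k!='image'}
    o=ctrl.get_obs(); d['p']=np.array(o['tool_pos']).tolist(); d['o']=np.array(o['orientation']).tolist()
    json.dump(d,open('pics/'+fn+'.json','w')); return s
def ray(fn,u,v):
    d=json.load(open('pics/'+fn+'.json')); f=210/np.tan(np.radians(d['vertical_fov'])/2)
    x,y=(u-d['cx'])/f,(v-d['cy'])/f
    if 'R' in d:
        R=np.array(d['R']);return -R.T@np.array(d['t']),R.T@np.array([x,y,1])
    r=np.hypot(x,y)+1e-9; c=np.array([np.sin(r)*x/r,np.sin(r)*y/r,np.cos(r)])
    T=np.array(d['T_tool_cam']);R=Ro.from_euler('xyz',d['o'],degrees=True).as_matrix()
    return np.array(d['p'])+R@T[:3,3], R@T[:3,:3]@c
def at(fn,u,v,z):
    o,d=ray(fn,u,v); return (o+d*(z-o[2])/d[2]).round(4)
E
python3 - <<'E'
from h import *
o=ctrl.get_obs();print(o)
for n in('scene','side'):snap(n,n+'0')
a=cv2.imread('pics/scene0.png');b=cv2.imread('pics/side0.png')
print(json.load(open('pics/scene0.json')),json.load(open('pics/side0.json')))
E
```

```text
{'clock': 0.0, 'joint_pos': array([-5.07590166e+01,  2.05936026e+01,  6.34998049e-01, -2.18968032e-02,
       -7.01366595e+01, -1.65062181e+01]), 'qvel': array([ 0.04592654,  0.0216148 , -0.02895492, -0.03842267, -0.0524562 ,
        0.10172321]), 'tau': array([-8.38932792e-04, -5.82712269e+01,  2.93046820e+01,  6.99698254e+00,
        6.74390380e-03, -1.74622232e-04]), 'tool_pos': array([ 0.26065407, -0.6221134 ,  0.22560194]), 'orientation': array([ 1.79902813e+02, -7.33326814e-03, -1.57272686e+02]), 'force': array([ 0.45140909,  0.09286253, -0.16186165]), 'moment': array([ 0.02063547, -0.04856639,  0.01844253]), 'gripper_force': 0.0, 'opening': 0.08740574125877493}
{'vertical_fov': 42.08848424065229, 'cx': 265.2235602793121, 'cy': 212.7229559610085, 'R': [[0.46763834898178436, 0.8838612502026336, 0.010181598687255025], [0.6145988199147812, -0.31685371228107806, -0.7224070982299784], [-0.6352815636557928, 0.34408286124702175, -0.6913930282228147]], 't': [-0.21529180988337898, -0.3240053823838294, 1.744249168013617], 'p': [0.2607021815082777, -0.6221338643032067, 0.22563608031744736], 'o': [179.90849323322857, -0.007558362830489874, -157.27317676861395]} {'vertical_fov': 48.51851962527582, 'cx': 278.69118589311825, 'cy': 207.8763133835162, 'R': [[-0.8586830623953828, -0.5121876517520993, -0.018088884652109758], [-0.373141852209861, 0.648988048276338, -0.6630080477067103], [0.3513240049935124, -0.5625640608740832, -0.7483936938057263]], 't': [0.4482506307391284, 0.30237006661456345, 1.0865007107006013], 'p': [0.26065719906361295, -0.6221661245074565, 0.22571330578274232], 'o': [179.91497607326176, -0.008213628765821327, -157.2708596026299]}
```

View pics/scene0.png

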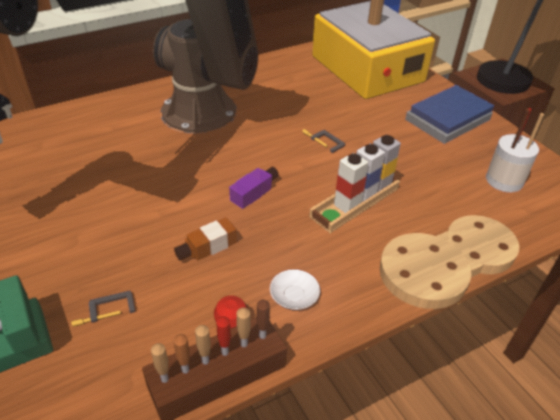

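View pics/side0.png

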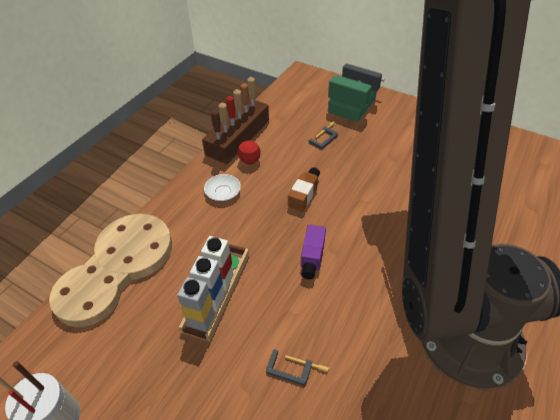

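The scene view shows the amber bottle at about (207,240), with its cap at (183,251). The purple decoy is at (252,187), and the green disc at (331,215) is at the near end of the lane. In the side view the bottle is at (304,190) and the disc at (234,262). I'll enlarge both for a closer reading.

```bash
python3 - <<'E'
import cv2,numpy as np
a=cv2.imread('pics/scene0.png');b=cv2.imread('pics/side0.png')
c=lambda i,x,y,w,h,k:cv2.resize(i[y:y+h,x:x+w],None,fx=k,fy=k,interpolation=cv2.INTER_CUBIC)
# scene bottle 170..250,210..270 ; scene lane 305..405,130..230 ; side bottle 280..330,160..220; side lane 175..255,230..340
A=np.zeros((600,800,3),np.uint8)
def put(i,x,y):A[y:y+i.shape[0],x:x+i.shape[1]]=i
put(c(a,170,215,80,50,5),0,0); put(c(a,305,130,100,100,4),400,0)
put(c(b,280,160,50,60,5),0,260); put(c(b,175,230,80,110,3),400,400) if 0 else put(c(b,215,235,40,50,4),400,400)
cv2.imwrite('pics/z.png',A)
E
```

```text
(no output)
```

View pics/z.png

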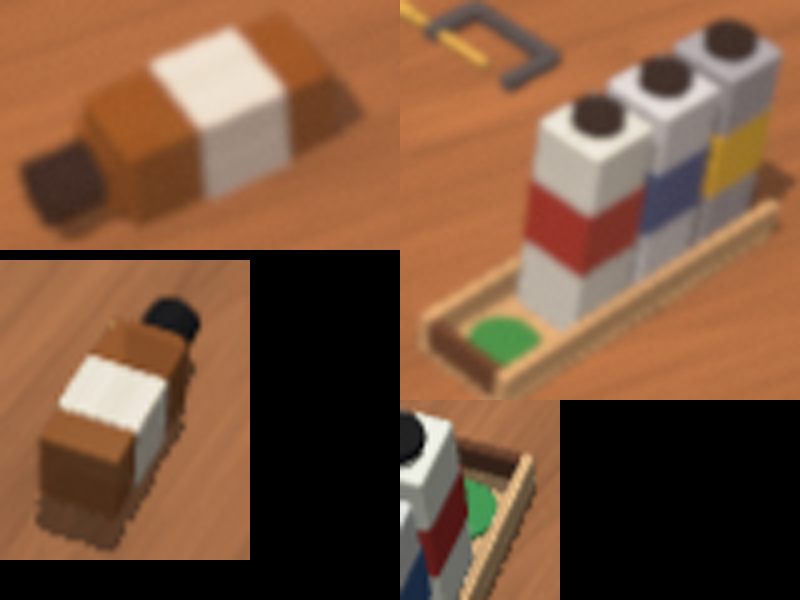

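```bash
python3 - <<'E'
from h import *
print('bottle scene',*[at('scene0',u,v,.05) for u,v in[(226,217),(237,227.4),(188,235),(197.6,244)]])
print('bottle side',*[at('side0',u,v,.05) for u,v in[(288.4,195),(305.6,200),(302,172.4),(317.4,177)]])
print('disc',at('scene0',331.25,215,.009))
print('lane',*[at('scene0',u,v,.03) for u,v in[(311,210),(329,224.5),(398.7,181)]])
print('tins',*[at('scene0',u,v,.158) for u,v in[(355,158),(371.2,148.7),(387.5,139.5)]])
print('tins side',*[at('side0',u,v,.158) for u,v in[(214,244),(203.5,265.5),(191.5,287.5)]])
for n,u,v in(('apple',231,312),('dish',295,290),('clampb',108,307)):print(n,at('scene0',u,v,.01))
E
```

```text
bottle scene [ 0.5285 -0.1443  0.05  ] [ 0.5727 -0.136   0.05  ] [ 0.5426 -0.2489  0.05  ] [ 0.5796 -0.2401  0.05  ]
bottle side [ 0.5733 -0.1418  0.05  ] [ 0.5215 -0.1493  0.05  ] [ 0.5843 -0.242   0.05  ] [ 0.5354 -0.2475  0.05  ]
disc [0.6057 0.1135 0.009 ]
lane [0.5845 0.0644 0.03  ] [0.649  0.0767 0.03  ] [0.5956 0.3319 0.03  ]
tins [0.5883 0.1766 0.158 ] [0.5758 0.2336 0.158 ] [0.5632 0.2931 0.158 ]
tins side [0.5944 0.1667 0.158 ] [0.5792 0.2274 0.158 ] [0.5671 0.2865 0.158 ]
apple [ 0.7607 -0.242   0.01  ]
dish [ 0.7725 -0.0902  0.01  ]
clampb [ 0.6266 -0.4716  0.01  ]
```

```bash
cat >> h.py <<'E'
def go(P,z,y):
    "print the row from here to the pose: grasp point P, tool z, closing axis y"
    o=ctrl.get_obs(); R0=Ro.from_euler('xyz',o['orientation'],degrees=True)
    z=np.array(z,float)/np.linalg.norm(z); y=np.array(y,float); y-=z*(y@z); y/=np.linalg.norm(y)
    R=Ro.from_matrix(np.c_[np.cross(y,z),y,z]); tcp=np.array(P)+.019*z
    print('row',R0.inv().apply(tcp-o['tool_pos']).round(4),(R0.inv()*R).as_rotvec(degrees=True).round(1),'tcp',tcp.round(4))
def st():
    o=ctrl.get_obs()
    for k in('clock','tool_pos','orientation','joint_pos','force','opening','gripper_force'):print(k,np.round(o[k],3))
E
python3 - <<'E'
from h import *
a=np.array([.106,-.994,0]);t=np.radians(25);y=[-.994,-.106,0]
z=-np.cos(t)*np.array([0,0,1])-np.sin(t)*a
go([.558,-.2225,.17],z,y)
E
```

```text
row [-0.431   0.2613  0.0733] [-15.9 -21.4 -72.1] tcp [ 0.5571 -0.2145  0.1528]
```

Call:
{"fn": "jog_arm", "kwargs": {
  "plan": [
    [[1,-0.215,0.13,0.02,-8,-10.7,-36],[1,-0.215,0.13,0.02,-8,-10.7,-36],[1,-0.215,0.13,0.02,-8,-10.7,-36],[1,-0.215,0.13,0.02,-8,-10.7,-36],[1,-0.431,0.261,0.073,-16,-21.4,-72],[1,-0.431,0.261,0.073,-16,-21.4,-72],[1,-0.431,0.261,0.073,-16,-21.4,-72],[1,-0.431,0.261,0.073,-16,-21.4,-72],[1,-0.431,0.261,0.073,-16,-21.4,-72],[1,-0.431,0.261,0.073,-16,-21.4,-72],[1,-0.431,0.261,0.073,-16,-21.4,-72],[1,-0.431,0.261,0.073,-16,-21.4,-72]]
  ]
}}

```text
clock: 1.6
tool_pos: [0.557, -0.2164, 0.1542]
orientation: [180.0, 24.9, -84.1]
force: [0.5, 0.4, 0.1]
opening: 0.0879
gripper_force: 0.0
```

```bash
python3 - <<'E'
from h import *
st()
s=snap('wrist','w1');print(s['cx'],s['cy'],s['vertical_fov'],s['T_tool_cam'])
E
```

```text
clock 1.6
tool_pos [ 0.557 -0.216  0.154]
orientation [179.961  24.929 -84.139]
joint_pos [-18.242  25.684   3.572 -23.014 -79.554  30.677]
force [0.471 0.401 0.141]
opening 0.088
gripper_force 0.0
281.9685940818236 211.33547122019684 65.70646984690485 [[ 2.74727286e-04 -9.54606722e-01 -2.97868982e-01  8.07216702e-02]
 [ 9.99999469e-01  5.58035618e-04 -8.66076791e-04  4.02433780e-04]
 [ 9.92984228e-04 -2.97868586e-01  9.54606369e-01 -1.58844001e-01]
 [ 0.00000000e+00  0.00000000e+00  0.00000000e+00  1.00000000e+00]]
```

View pics/w1.png

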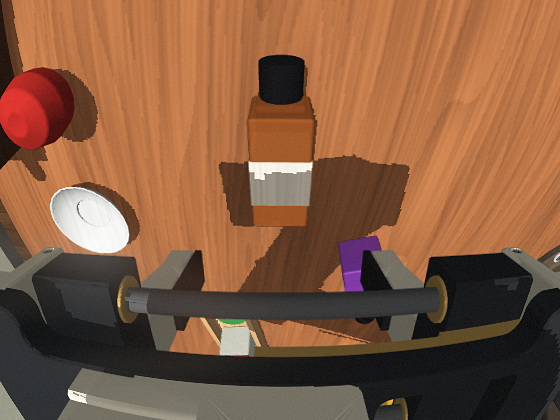

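The wrist view shows the bottle from its foot edge at (253,225)-(308,225) to its body end at (248,120)-(315,120), with the cap at (281,80).

```bash
python3 - <<'E'
from h import *
for u,v in[(253,225),(308,225),(248,120),(315,120),(249.5,163),(312,163)]:print(at('w1',u,v,.05))
print('cap',at('w1',281,80,.035))
E
```

```text
[ 0.5762 -0.1424  0.05  ]
[ 0.5255 -0.1476  0.05  ]
[ 0.585  -0.2488  0.05  ]
[ 0.5366 -0.2538  0.05  ]
[ 0.5821 -0.211   0.05  ]
[ 0.5329 -0.216   0.05  ]
cap [ 0.5637 -0.2767  0.035 ]
```

```bash
python3 - <<'E'
from h import *
a=np.array([.1,-.995,0]);t=np.radians(25);y=[-.995,-.1,0]
z=-np.cos(t)*np.array([0,0,1])-np.sin(t)*a
go([.5585,-.2247,.032],z,y)
E
```

```text
row [ 0.0592 -0.0007  0.1262] [ 0.1 -0.1  0.1] tcp [ 0.5577 -0.2167  0.0148]
```

Call:
{"fn": "jog_arm", "kwargs": {
  "plan": [
    [[1,0.015,-0.001,0.032,0,0,0],[1,0.03,-0.001,0.063,0,0,0],[1,0.045,-0.001,0.095,0,0,0],[1,0.052,-0.001,0.112,0,0,0],[1,0.059,-0.001,0.126,0,0,0],[1,0.059,-0.001,0.126,0,0,0],[1,0.059,-0.001,0.126,0,0,0],[0,0.059,-0.001,0.126,0,0,0],[0,0.059,-0.001,0.126,0,0,0],[0,0.059,-0.001,0.126,0,0,0],[0,0.059,-0.001,0.126,0,0,0],[0,0.059,-0.001,0.126,0,0,0],[0,0.059,-0.001,0.126,0,0,0]]
  ]
}}

```text
clock: 3.28
tool_pos: [0.5583, -0.2155, 0.0145]
orientation: [179.9, 25.0, -84.1]
force: [-0.4, -0.5, 1.3]
opening: 0.05
gripper_force: 29.9
```

```bash
python3 - <<'E'
from h import *
st()
a=np.array([.1,-.995,0]);t=np.radians(25);y=[-.995,-.1,0]
z=-np.cos(t)*np.array([0,0,1])-np.sin(t)*a
go([.5585,-.2247,.16],z,y)
z2=-np.sin(t)*np.array([0,0,1])+np.cos(t)*a
go([.56,-.30,.16],z2,y); go([.56,-.30,.09],z2,y)
E
```

```text
clock 3.275
tool_pos [ 0.558 -0.215  0.015]
orientation [179.919  24.964 -84.052]
joint_pos [-18.329  34.17   -2.16  -24.734 -66.656  36.826]
force [-0.408 -0.546  1.326]
opening 0.05
gripper_force 29.932
row [-0.0531  0.0009 -0.1168] [ 0.2 -0.   0.2] tcp [ 0.5577 -0.2167  0.1428]
row [ 0.034   0.0074 -0.1674] [-0.  90.   0.3] tcp [ 0.5617 -0.3171  0.152 ]
row [ 0.0635  0.0073 -0.104 ] [-0.  90.   0.3] tcp [ 0.5617 -0.3171  0.082 ]
```

Call:
{"fn": "jog_arm", "kwargs": {
  "plan": [
    [[0,-0.018,0,-0.039,0,0,0],[0,-0.036,0,-0.078,0,0,0],[0,-0.053,0,-0.117,0,0,0],[0,-0.043,0.001,-0.123,0,10,0],[0,-0.034,0.002,-0.129,0,20,0],[0,-0.024,0.003,-0.135,0,30,0],[0,-0.014,0.003,-0.14,0,40,0],[0,-0.004,0.004,-0.146,0,50,0],[0,0.006,0.005,-0.152,0,60,0],[0,0.015,0.006,-0.157,0,70,0],[0,0.025,0.007,-0.162,0,80,0],[0,0.034,0.007,-0.167,0,90,0],[0,0.034,0.007,-0.167,0,90,0],[0,0.034,0.007,-0.167,0,90,0],[0,0.034,0.007,-0.167,0,90,0]]
  ]
}}

```text
clock: 5.15
tool_pos: [0.5626, -0.317, 0.1529]
orientation: [-179.7, -64.9, -84.3]
force: [0.0, 0.6, -2.1]
opening: 0.0501
gripper_force: 29.9
```

```bash
python3 - <<'E'
from h import *
st();snap('side','s2')
snap('scene','c2')
a=cv2.imread('pics/s2.png')[100:300,200:400];b=cv2.imread('pics/c2.png')[130:330,60:260]
cv2.imwrite('pics/z2.png',cv2.resize(np.hstack([a,b]),None,fx=2,fy=2,interpolation=cv2.INTER_CUBIC))
E
```

```text
clock 5.15
tool_pos [ 0.563 -0.317  0.153]
orientation [-179.747  -64.907  -84.304]
joint_pos [  3.099  25.956 -54.736  88.496 -64.796 -79.834]
force [ 0.035  0.622 -2.107]
opening 0.05
gripper_force 29.932
```

View pics/z2.png

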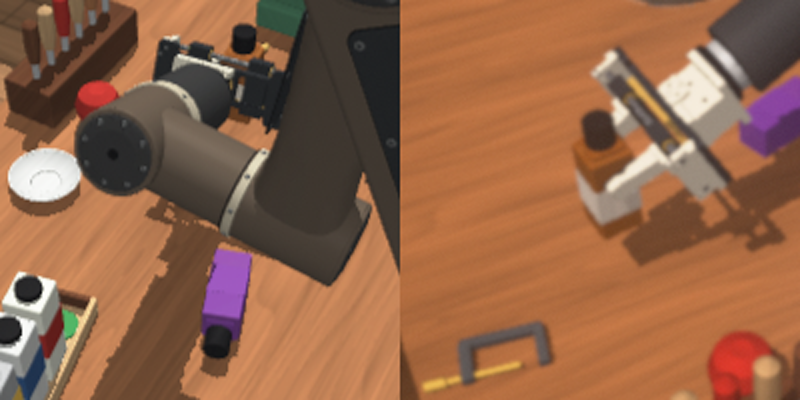

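```bash
python3 - <<'E'
from h import *
a=np.array([.1,-.995,0]);t=np.radians(25);y=[-.995,-.1,0]
z2=-np.sin(t)*np.array([0,0,1])+np.cos(t)*a
go([.56,-.30,.125],z2,y);go([.60,-.30,.125],z2,y)
E
```

```text
row [-0.0326  0.0009  0.0153] [-0.2  0.  -0. ] tcp [ 0.5617 -0.3171  0.117 ]
row [-0.031  -0.0389  0.0191] [-0.2  0.  -0. ] tcp [ 0.6017 -0.3171  0.117 ]
```

Call:
{"fn": "jog_arm", "kwargs": {
  "plan": [
    [[0,-0.016,0,0.008,0,0,0],[0,-0.033,0.001,0.015,0,0,0],[0,-0.033,0.001,0.015,0,0,0]]
  ]
}}

```text
clock: 5.62
tool_pos: [0.5608, -0.3169, 0.1151]
orientation: [179.8, -65.0, -83.8]
force: [-0.5, 0.2, -2.3]
opening: 0.0497
gripper_force: 29.9
```

```bash
python3 - <<'E'
from h import *
st()
E
```

```text
clock 5.625
tool_pos [ 0.561 -0.317  0.115]
orientation [179.761 -64.99  -83.832]
joint_pos [  1.947  29.652 -55.729  91.792 -64.759 -84.793]
force [-0.496  0.161 -2.285]
opening 0.05
gripper_force 29.932
```

Call:
{"fn": "jog_arm", "kwargs": {
  "plan": [
    [[0,0.001,-0.02,0.002,0,0,0],[0,0.001,-0.02,0.002,0,0,0]]
  ]
}}

```text
clock: 5.88
tool_pos: [0.5828, -0.3168, 0.1168]
orientation: [-179.8, -65.0, -84.2]
force: [-0.5, 0.2, -2.7]
opening: 0.0496
gripper_force: 29.9
```

```bash
python3 - <<'E'
from h import *
st()
E
```

```text
clock 5.875
tool_pos [ 0.583 -0.317  0.117]
orientation [-179.79   -65.04   -84.204]
joint_pos [  2.196  30.635 -53.158  90.924 -64.782 -83.249]
force [-0.546  0.2   -2.691]
opening 0.05
gripper_force 29.932
```

```bash
python3 - <<'E'
from h import *
a=np.array([.1,-.995,0]);t=np.radians(25);y=[-.995,-.1,0]
z2=-np.sin(t)*np.array([0,0,1])+np.cos(t)*a
go([.61,-.30,.11],z2,y);go([.61,-.30,.085],z2,y);go([.61,-.30,.08],z2,y)
E
```

```text
row [-0.012  -0.0287  0.0093] [-0.3 -0.   0. ] tcp [ 0.6117 -0.3171  0.102 ]
row [-0.0347 -0.0287  0.0199] [-0.3 -0.   0. ] tcp [ 0.6117 -0.3171  0.077 ]
row [-0.0392 -0.0287  0.022 ] [-0.3 -0.   0. ] tcp [ 0.6117 -0.3171  0.072 ]
```

Call:
{"fn": "jog_arm", "kwargs": {
  "plan": [
    [[0,-0.006,-0.014,0.005,0,0,0],[0,-0.012,-0.029,0.009,0,0,0],[0,-0.023,-0.029,0.015,0,0,0],[0,-0.029,-0.029,0.017,0,0,0],[0,-0.032,-0.029,0.0185,0,0,0],[0,-0.0347,-0.029,0.02,0,0,0],[0,-0.0347,-0.029,0.02,0,0,0],[0,-0.0347,-0.029,0.02,0,0,0]]
  ]
}}

```text
clock: 6.88
tool_pos: [0.6103, -0.3174, 0.0756]
orientation: [179.9, -65.0, -83.9]
force: [0.5, 0.2, -2.4]
opening: 0.0501
gripper_force: 29.9
```

```bash
python3 - <<'E'
from h import *
st();snap('scene','c3')
b=cv2.imread('pics/c3.png')[170:320,90:290]
cv2.imwrite('pics/z3.png',cv2.resize(b,None,fx=4,fy=4,interpolation=cv2.INTER_CUBIC))
E
```

```text
clock 6.875
tool_pos [ 0.61  -0.317  0.076]
orientation [179.88  -65.044 -83.916]
joint_pos [  1.414  36.033 -50.239  92.797 -64.806 -85.836]
force [ 0.486  0.178 -2.413]
opening 0.05
gripper_force 29.932
```

View pics/z3.png

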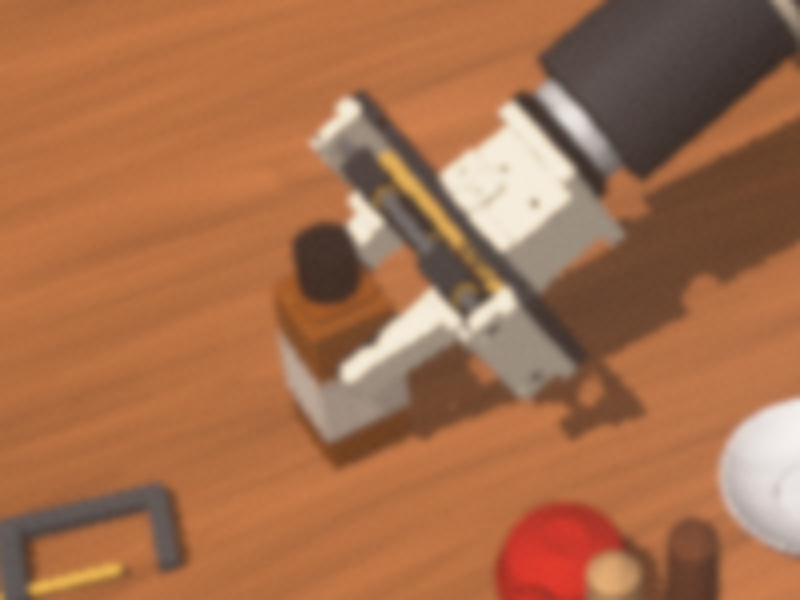

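The bottle hangs upright with its foot near the bench at crop (335,465). There's no contact force yet, so I'll creep down.

Call:
{"fn": "jog_arm", "kwargs": {
  "plan": [
    [[0,-0.002,0,0.0008,0,0,0],[0,-0.0035,0,0.0016,0,0,0],[0,-0.0035,0,0.0016,0,0,0]]
  ]
}}

```text
clock: 7.3
tool_pos: [0.611, -0.3173, 0.0734]
orientation: [-180.0, -65.2, -84.0]
force: [-2.3, 3.5, 7.8]
opening: 0.0502
gripper_force: 30.0
```

Call:
{"fn": "jog_arm", "kwargs": {
  "plan": [
    [[1,0,0,0,0,0,0],[1,0,0,0,0,0,0],[1,0,0,0,0,0,0],[1,0,0,0,0,0,0],[1,0,0,0,0,0,0],[1,0,0,-0.02,0,0,0],[1,0,0,-0.05,0,0,0],[1,0,0,-0.09,0,0,0],[1,0,0,-0.13,0,0,0],[1,0,0,-0.13,0,0,0]]
  ]
}}

```text
clock: 8.55
tool_pos: [0.5997, -0.1969, 0.1274]
orientation: [-179.8, -65.0, -83.9]
force: [-0.3, 0.6, -0.3]
opening: 0.0878
gripper_force: 0.0
```

```bash
python3 - <<'E'
from h import *
st();snap('wrist','w4')
snap('scene','c4')
# plan: raise and turn to pointing down above bottle
y=[-.995,-.1,0]
go([.60,-.22,.26],[0,0,-1],y)
E
```

```text
clock 8.55
tool_pos [ 0.6   -0.197  0.127]
orientation [-179.826  -65.006  -83.925]
joint_pos [ 20.302  31.645 -48.107  71.66  -67.872 -79.343]
force [-0.335  0.636 -0.326]
opening 0.088
gripper_force 0.0
row [ 0.1126  0.0006 -0.0297] [ -0.1 -65.    0.3] tcp [ 0.6   -0.22   0.241]
```

View pics/w4.png

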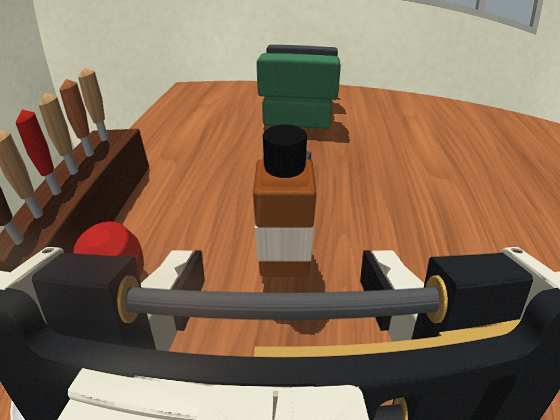

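Call:
{"fn": "jog_arm", "kwargs": {
  "plan": [
    [[1,0.03,0,-0.02,0,-6,0],[1,0.06,0,-0.03,0,-16,0],[1,0.09,0,-0.03,0,-26,0],[1,0.113,0,-0.03,0,-36,0],[1,0.113,0,-0.03,0,-46,0],[1,0.113,0,-0.03,0,-56,0],[1,0.113,0,-0.03,0,-65,0],[1,0.113,0,-0.03,0,-65,0],[1,0.113,0,-0.03,0,-65,0],[1,0.113,0,-0.03,0,-65,0]]
  ]
}}

```text
clock: 9.9
tool_pos: [0.5995, -0.2203, 0.2408]
orientation: [179.8, -0.1, -84.0]
force: [-0.5, 0.8, 0.8]
opening: 0.0877
gripper_force: 0.0
```

```bash
python3 - <<'E'
from h import *
st();snap('wrist','w5')
E
```

```text
clock 9.9
tool_pos [ 0.6   -0.22   0.241]
orientation [ 1.7982e+02 -1.0600e-01 -8.4003e+01]
joint_pos [ -2.623  16.763  -2.964   0.14  -70.435   8.573]
force [-0.519  0.831  0.817]
opening 0.088
gripper_force 0.0
```

View pics/w5.png

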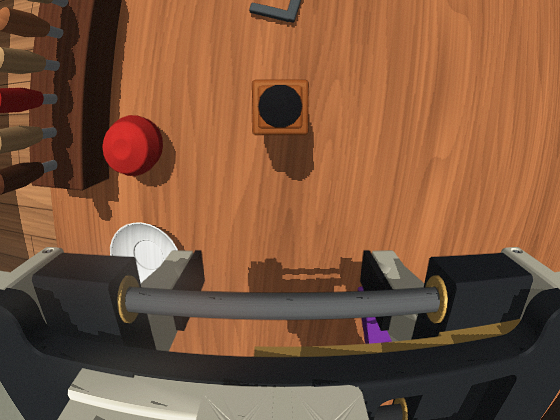

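The wrist view shows the bottle standing free. The cap centre is at (280,107), and the body-top corners are (253,80), (307.5,80), (253,134) and (307.5,134).

```bash
python3 - <<'E'
from h import *
print(at('w5',280,107,.148))
for u,v in[(253,80),(307.5,80),(253,134),(307.5,134)]:print(at('w5',u,v,.11))
go([.609,-.30,.26],[0,0,-1],[-.995,-.1,0]);go([.609,-.30,.11],[0,0,-1],[-.995,-.1,0])
E
```

```text
[ 0.6098 -0.3052  0.148 ]
[ 0.6361 -0.3278  0.11  ]
[ 0.5887 -0.3327  0.11  ]
[ 0.6314 -0.2796  0.11  ]
[ 0.5833 -0.2847  0.11  ]
row [ 0.0806 -0.0008  0.0001] [ 0.2 -0.1  0.3] tcp [ 0.609 -0.3    0.241]
row [ 0.0803 -0.0012  0.1501] [ 0.2 -0.1  0.3] tcp [ 0.609 -0.3    0.091]
```

Call:
{"fn": "jog_arm", "kwargs": {
  "plan": [
    [[1,0.043,-0.001,0,0,0,0],[1,0.086,-0.0015,0,0,0,0],[1,0.086,-0.0015,0.01,0,0,0],[1,0.086,-0.0015,0.05,0,0,0],[1,0.086,-0.0015,0.09,0,0,0],[1,0.086,-0.0015,0.13,0,0,0],[1,0.086,-0.0015,0.152,0,0,0],[1,0.086,-0.0015,0.152,0,0,0],[1,0.086,-0.0015,0.152,0,0,0],[0,0.086,-0.0015,0.152,0,0,0],[0,0.086,-0.0015,0.152,0,0,0],[0,0.086,-0.0015,0.152,0,0,0],[0,0.086,-0.0015,0.152,0,0,0],[0,0.086,-0.0015,0.152,0,0,0],[0,0.086,-0.0015,0.152,0,0,0]]
  ]
}}

```text
clock: 11.82
tool_pos: [0.6105, -0.306, 0.0896]
orientation: [179.9, -0.0, -84.0]
force: [-1.1, -0.1, 2.4]
opening: 0.0498
gripper_force: 30.0
```

```bash
python3 - <<'E'
from h import *
y=[-.9775,-.211,0]
go([.61,-.306,.328],[0,0,-1],[-.995,-.1,0]);go([.5965,.152,.328],[0,0,-1],y)
E
```

```text
row [ 1.000e-04  8.000e-04 -2.194e-01] [ 0.1 -0.   0.2] tcp [ 0.61  -0.306  0.309]
row [-0.4568 -0.0334 -0.2198] [ 0.1 -0.  -6.2] tcp [0.5965 0.152  0.309 ]
```

Call:
{"fn": "jog_arm", "kwargs": {
  "plan": [
    [[0,0,0,-0.03,0,0,0],[0,0,0,-0.08,0,0,0],[0,0,0,-0.13,0,0,0],[0,0,0,-0.18,0,0,0],[0,-0.02,-0.002,-0.22,0,0,0],[0,-0.06,-0.006,-0.22,0,0,-1],[0,-0.11,-0.009,-0.22,0,0,-2],[0,-0.16,-0.012,-0.22,0,0,-3],[0,-0.21,-0.016,-0.22,0,0,-4],[0,-0.26,-0.019,-0.22,0,0,-5],[0,-0.31,-0.022,-0.22,0,0,-6],[0,-0.36,-0.026,-0.22,0,0,-6.2],[0,-0.4,-0.029,-0.22,0,0,-6.2],[0,-0.435,-0.032,-0.22,0,0,-6.2],[0,-0.457,-0.033,-0.22,0,0,-6.2],[0,-0.457,-0.033,-0.22,0,0,-6.2],[0,-0.457,-0.033,-0.22,0,0,-6.2]]
  ]
}}

```text
clock: 13.95
tool_pos: [0.596, 0.1516, 0.3089]
orientation: [179.9, -0.0, -77.8]
force: [1.1, 0.4, -3.0]
opening: 0.0501
gripper_force: 30.0
```

```bash
python3 - <<'E'
from h import *
st();s=snap('wrist','w6')
cv2.imwrite('pics/w6b.png',cv2.resize(cv2.imread('pics/w6.png')[90:390,100:500],None,fx=2,fy=2,interpolation=cv2.INTER_CUBIC))
E
```

```text
clock 13.95
tool_pos [0.596 0.152 0.309]
orientation [ 1.79887e+02 -4.70000e-02 -7.78340e+01]
joint_pos [ 3.2450e+01  1.2687e+01  3.8500e-01  6.0000e-03 -7.7820e+01 -2.0285e+01]
force [ 1.106  0.354 -2.959]
opening 0.05
gripper_force 29.994
```

View pics/w6b.png

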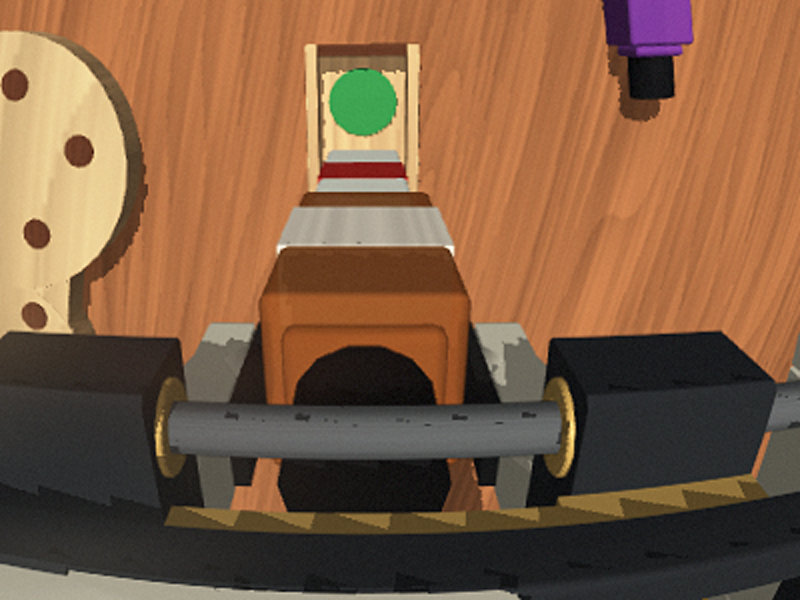

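The green disc is at crop (363,101), which is pixel (281.5,140.5), and the lane is aligned with the image. The near edge of the bottle's foot is at crop (303..432,194).

```bash
python3 - <<'E'
from h import *
D=at('w6',281.5,140.5,.009);print('disc',D)
print('foot edge',at('w6',251.5,187,.22),at('w6',316,187,.22))
print('end rail top corners',at('w6',100+305/2,90+44/2,.03),at('w6',100+419/2,90+44/2,.03))
y=[-.9775,-.211,0]
for h in(.06,.025,.012):go([D[0],D[1],.108+h],[0,0,-1],y)
E
```

```text
disc [0.6052 0.11   0.009 ]
foot edge [0.6241 0.1331 0.22  ] [0.5747 0.1225 0.22  ]
end rail top corners [0.6514 0.0784 0.03  ] [0.5773 0.0625 0.03  ]
row [ 0.0422 -0.0005  0.1601] [ 0.1 -0.  -0. ] tcp [0.6052 0.11   0.149 ]
row [ 0.0422 -0.0006  0.1951] [ 0.1 -0.  -0. ] tcp [0.6052 0.11   0.114 ]
row [ 0.0422 -0.0006  0.2081] [ 0.1 -0.  -0. ] tcp [0.6052 0.11   0.101 ]
```

Call:
{"fn": "jog_arm", "kwargs": {
  "plan": [
    [[0,0.02,0,0,0,0,0],[0,0.0417,-0.0005,0,0,0,0],[0,0.0417,-0.0005,0,0,0,0],[0,0.0417,-0.0005,0.04,0,0,0],[0,0.0417,-0.0005,0.08,0,0,0],[0,0.0417,-0.0005,0.12,0,0,0],[0,0.0417,-0.0005,0.15,0,0,0],[0,0.0417,-0.0005,0.17,0,0,0],[0,0.0417,-0.0005,0.17,0,0,0],[0,0.0417,-0.0005,0.17,0,0,0]]
  ]
}}

```text
clock: 15.25
tool_pos: [0.606, 0.1113, 0.1403]
orientation: [-180.0, -0.0, -77.8]
force: [0.2, -0.3, -1.9]
opening: 0.0496
gripper_force: 30.0
```

```bash
python3 - <<'E'
from h import *
st();snap('scene','c7');snap('side','s7')
a=cv2.imread('pics/c7.png')[110:240,290:410];b=cv2.imread('pics/s7.png')[190:320,170:290]
cv2.imwrite('pics/z7.png',cv2.resize(np.hstack([a,b]),None,fx=3.3,fy=3.3,interpolation=cv2.INTER_CUBIC))
E
```

```text
clock 15.25
tool_pos [0.606 0.111 0.14 ]
orientation [-1.79993e+02 -3.30000e-02 -7.78310e+01]
joint_pos [ 2.8563e+01  1.8894e+01 -1.3703e+01  3.9000e-02 -5.7406e+01 -1.6416e+01]
force [ 0.192 -0.279 -1.853]
opening 0.05
gripper_force 29.994
```

View pics/z7.png

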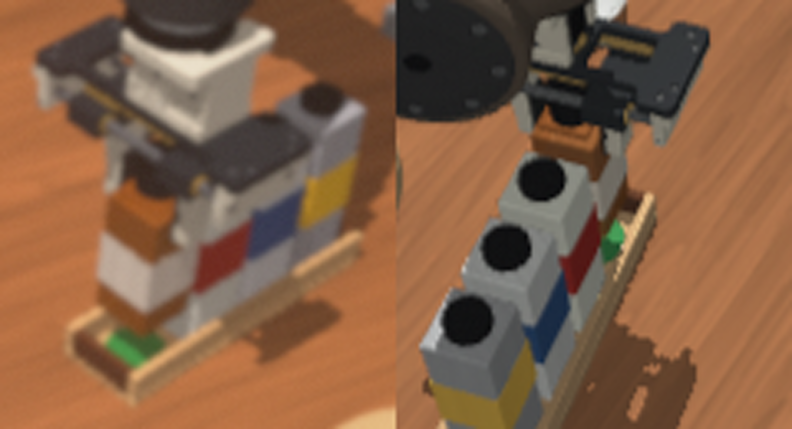

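The bottle hangs upright over the disc and in line with the tins, with clear space around it. I'll lower it gently.

Call:
{"fn": "jog_arm", "kwargs": {
  "plan": [
    [[0,0,0,0.012,0,0,0],[0,0,0,0.022,0,0,0],[0,0,0,0.03,0,0,0],[0,0,0,0.035,0,0,0],[0,0,0,0.038,0,0,0],[0,0,0,0.039,0,0,0],[0,0,0,0.04,0,0,0],[0,0,0,0.04,0,0,0],[0,0,0,0.04,0,0,0]]
  ]
}}

```text
clock: 16.48
tool_pos: [0.6052, 0.1114, 0.0994]
orientation: [179.9, -0.0, -77.8]
force: [-0.5, -0.9, -2.6]
opening: 0.0498
gripper_force: 30.0
```

Call:
{"fn": "jog_arm", "kwargs": {
  "plan": [
    [[0,0,0,0.0007,0,0,0],[0,0,0,0.0014,0,0,0],[0,0,0,0.0014,0,0,0],[0,0,0,0.0014,0,0,0]]
  ]
}}

```text
clock: 16.98
tool_pos: [0.6053, 0.1114, 0.0986]
orientation: [180.0, -0.0, -77.8]
force: [-3.7, -0.8, 5.6]
opening: 0.0497
gripper_force: 30.0
```

Call:
{"fn": "jog_arm", "kwargs": {
  "plan": [
    [[1,0,0,0,0,0,0],[1,0,0,0,0,0,0],[1,0,0,0,0,0,0],[1,0,0,0,0,0,0],[1,0,0,0,0,0,0],[1,0,0,-0.015,0,0,0],[1,0,0,-0.04,0,0,0],[1,0,0,-0.08,0,0,0],[1,0,0,-0.13,0,0,0],[1,0,0,-0.18,0,0,0],[1,0,0,-0.18,0,0,0],[1,0,0,-0.18,0,0,0]]
  ]
}}

```text
clock: 18.48
tool_pos: [0.6051, 0.1115, 0.2785]
orientation: [180.0, 0.0, -77.8]
force: [-0.4, -0.3, -0.6]
opening: 0.0879
gripper_force: 0.0
```

```bash
python3 - <<'E'
from h import *
st();snap('side','s8');snap('wrist','w8')
b=cv2.imread('pics/s8.png')[190:340,160:290];a=cv2.imread('pics/w8.png')[0:300,100:460]
cv2.imwrite('pics/z8.png',np.hstack([cv2.resize(b,(364,420)),cv2.resize(a,(432,360)).repeat(1,0)[:360] if 0 else cv2.copyMakeBorder(cv2.resize(a,(432,360)),0,60,0,0,0)]))
E
```

```text
clock 18.475
tool_pos [0.605 0.112 0.278]
orientation [ 1.79972e+02  4.00000e-03 -7.78250e+01]
joint_pos [ 2.8598e+01  1.3371e+01 -2.6000e+00 -1.2000e-02 -7.4055e+01 -1.6420e+01]
force [-0.431 -0.295 -0.57 ]
opening 0.088
gripper_force 0.0
```

View pics/z8.png

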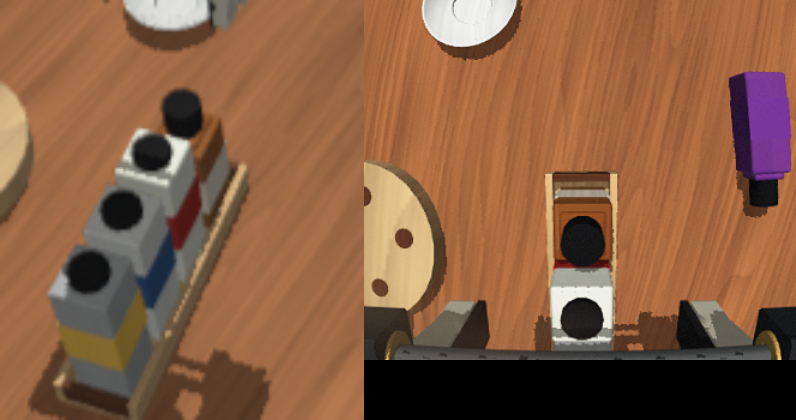

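The bottle stands upright and free in the lane, in line with the three standing tins, and the gripper is clear of everything. I'm handing it in.

```bash
python3 -c "
from plant import ctrl
print(ctrl.close_job())"
```

```text
the job is handed in; nothing more can be done
None
```

I stood the amber bottle on the bench, let go of it, then took it again from above and set it upright on the green disc in line with the tins. The last pictures show it free there with the tins standing. I handed the job in at about 18.5 s; no verdict came back.

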